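Change over parts cases on the electronics bench

TASK

I am done with the small parts case and need the wide one: tip the small case's open lid shut, and flip the wide case's lid up and over so that it rests open by itself. Only push with the fingertips, in whichever order suits you: do not pick up or shove the cases, and leave the screwdriver, spool, cup and meter where they are.

Things in the scene. Friction and masses are not known exactly. Their poses are not given: they have to be found in the camera images.
- wide_case: The wide case: loose grey plastic parts box, 100 mm deep (its x), 150 mm wide (its y), 55 mm high, open-topped with two dividers, walls 4 mm, about 1.4 kg. Origin: centre of its underside. Its x points from its front wall (robot side, where the lid's lip is) to its hinge side; z up.
- wide_lid (a joint): Angle of the wide case's black lid (6 mm thick plate of 100 x 150 mm, about 0.12 kg): 0 = shut, pi/2 = upright, 2.0 = stop, leaning back open. It swings almost freely (light damping, about 0.015 N m s/rad, so it drops slowly): it falls shut from below about 1.4 rad and falls open to its stop from above about 1.55 rad. Starts shut.
- wide_lip (a point): Middle of the free edge of the wide lid's thumb lip: a strip 80 mm wide, 30 long, 4 thick, at the middle of the lid's edge opposite the hinge, slanting 45 degrees up and outward. Lid shut: this point is 21 mm in front (-x) of the case's front wall, 80 mm above the table, the lip's root at 58 mm, nothing below the lip.
- wide_hinge (a point): Middle of the hinge line of the wide case, at the far top edge of the case, 55.5 mm above the table; the line runs along the case's y. Fixed to the case.
- small_case: The small case: same make, 80 mm deep (x), 110 mm wide (y), 45 mm high, about 1.0 kg. Origin: centre of its underside; axes as for the wide case. The two cases stand side by side, either one on the left.
- small_lid (a joint): Angle of the small case's black lid (6 mm thick plate of 80 x 110 mm, about 0.07 kg), same kind of hinge and values as wide_lid. Starts open, leaning back at or falling to its stop at 2.0 rad; pushed forward past upright (below about 1.4 rad) it drops shut by itself.
- small_lip (a point): Middle of the free edge of the small lid's thumb lip: a strip 60 mm wide, 30 long, 4 thick, at the middle of the lid's edge opposite the hinge, slanting 45 degrees up and outward. Lid shut: this point is 21 mm in front (-x) of the case's front wall, 70 mm above the table, the lip's root at 48 mm, nothing below the lip. Lid open: 64 mm behind (+x) the hinge, 127 mm up.
- small_hinge (a point): Middle of the hinge line of the small case, at the far top edge of the case, 45.5 mm above the table; the line runs along the case's y. Fixed to the case.
- driver: Screwdriver, 170 mm long, orange handle, lying between the cases roughly along x, handle toward the robot. Bystander.
- spool: Steel-coloured solder spool, 54 mm diameter, 50 mm high, standing beyond the cases near the middle. Origin: centre of its underside. Bystander.
- cup: Pink cup, 72 mm across, 100 mm high, standing at the robot's right, outside the cases. Origin: centre of its underside. Bystander.
- meter: Black multimeter, 130 x 70 x 32 mm (x, y, z), lying at the robot's left, outside the cases. Origin: centre of its underside. Bystander.
Not all that is in view belongs to the job. What is shaped like the wide_case but purple is not meant.

How it is judged:
At the end, for the whole second after the job is handed in: The wide lid rests open at its stop (above 1.9 rad), the small lid is shut (below 0.05 rad), both cases are at rest, and cases and bystanders are within 30 mm of where they began (value of joint wide_lid above 1.9 rad and value of joint small_lid below 0.05 rad and linear speed of each of wide_case, small_case below 0.01 m/s and distance of each of wide_case, small_case, driver, spool, cup, meter from where it was at the start of the episode below 0.03 m); the robot touches nothing.
It fails at once if the wide case is shoved more than 30 mm, lifted or tipped (distance of wide_case from where it was at the start of the episode above 0.03 m or height (world z) of wide_case above 0.008 m or angle between wide_case's own z axis and vertical above 0.12 rad).
It fails at once if the small case is shoved more than 30 mm, lifted or tipped (distance of small_case from where it was at the start of the episode above 0.03 m or height (world z) of small_case above 0.008 m or angle between small_case's own z axis and vertical above 0.12 rad).
It fails at once if the screwdriver, spool, cup or meter is moved more than 30 mm or lifted (distance of any of driver, spool, cup, meter from where it was at the start of the episode above 0.03 m).
It also fails if it takes over 64 s, if anything falls off the work surface, if the arm or the gripper's body presses on something with over 40 N, if the wrist force passes 120 N, or if a joint passes its speed limit or range.

ROBOT

A 7-joint arm with a two-finger parallel gripper is mounted at the origin on the work surface. World frame = base frame: x ahead of the robot, y to its left, z up, the work surface at z = 0. Lengths are in m, angles in rad, forces in N, time in s.
With the tool pointing down it reaches from about 0.35 to 0.9 m from the base axis. Payload 19.9 kg.
Tool frame: the origin (TCP) lies on the centre line of the jaws, within the pads' length; the fingertips stand 25 mm ahead of it and the grasp point (between the pads) lies 6 mm ahead of it (tcp_to_tips is the distance from the TCP to the fingertips, in m); z points along the fingers, y is the line along which they close (so a half turn about z gives the same grasp; the last joint's range is limited). The gripper opens to 94 mm and grips with 3 to 60 N. Pads are 16 mm wide; open, the fingers measure 119 mm over their backs; the gripper's body (75 mm by 177 mm) begins 78 mm behind the grasp point.
Start: joints at [1.288, 0.417, -0.01, 1.614, 0.005, 1.111, -0.053], TCP at [0.149, -0.607, 0.23] pointing down, gripper open.
Joint ranges: [-2.81, 2.81], [-0.39, 2.02], [-1.27, 1.25], [0.06, 2.57], [-1.19, 4.33], [0.19, 2], [-2.82, 2.82]. Speed limits (rad/s): [1.89, 1.89, 2.39, 2.39, 3.01, 3.01, 3.01].

INTERFACE

Orientations are given as [roll, pitch, yaw] about the fixed x, y, z axes, in that order (R = Rz(yaw) Ry(pitch) Rx(roll)).
In Python, from bench import * gives the robot as it stands. The module is installed in compiled form; this text tells all that it offers. Calls block until the motion is done:
- move_pose(position, orientation): joint-space move of the TCP to a pose.
- move_l(position, ori=None, feed=0.15, force_limit=None): straight line of the TCP; ori=None keeps the orientation; feed is the mean speed in m/s. With force_limit (N) it stops when the force on the tool has changed by that much, and returns True; else False.
- move_j(angles): joint-space move.
- grip(opening): finger opening in m; the grip force is fixed at half the most; returns when the fingers have stopped.
- dwell(seconds).
- ik(position, orientation): joint angles nearest the present ones, or None.
- sense(): the state.
- camera(name): name is "scene" or "side" or "wrist"; returns a dict with "image" (384x512x3 uint8, red, green, blue), "vfov" (degrees; the focal length in pixels is half the picture's height over the tangent of half this angle, whatever the lens; pixels are square), "cx", "cy" (the principal point, pixels), "rvec" (rotation vector, rad) and "tvec" (3), from world to camera coordinates, as OpenCV has them. Camera axes: x right, y down, z forward; pixel columns grow to the right and rows downward; lengths in m; the calibration is good to about 2 mm. A picture is of the moment at which its call begins. There is no depth.
A pose or a line that the arm cannot do raises Unreachable and nothing moves.
- hand_in(): hands the job in; it is judged then, once.
The state is a dict: "clock": time; "q": joint angles; "qd": joint speeds; "effort": joint torques, N m; "ee_pos": TCP position; "tool_rot": TCP orientation; "ft_force": force on the tool from outside, world axes, zero at the start; "moment": the same for the moment, N m; "opening": finger opening in m; "finger_force": force on a finger pad.
Only numpy, scipy, OpenCV 4.12 (cv2) and the standard library are available. Lean on these libraries where they do the work, as an engineer would, in place of code of your own. Each camera call takes 0.05 s, during which the arm holds its last target. There are 200 camera calls.

## Working session

There is one attempt and no reset: what is moved stays moved. The work goes in short steps, each a Python script; the robot and the scene stay as the last script left them, time stands still between calls to the robot, and variables do not carry over. Pictures are saved under pics/ and viewed, at most 10 in all, crops included, and the job is handed in when it is done.

```bash
mkdir -p pics; cat > h.py <<'E'
from bench import *
import numpy as np, cv2
def snap(n,f):
    c=camera(n); cv2.imwrite('pics/'+f,c['image'][:,:,::-1]); np.save('pics/'+n+'_cal.npy',{k:c[k] for k in c if k!='image'},allow_pickle=True); return c
def cal(n):
    c=np.load('pics/'+n+'_cal.npy',allow_pickle=True).item(); f=192/np.tan(np.radians(c['vfov'])/2)
    return np.array([[f,0,c['cx']],[0,f,c['cy']],[0,0,1]]),cv2.Rodrigues(np.array(c['rvec'],float))[0],np.array(c['tvec'],float).ravel()
def onz(n,uv,z):
    K,R,t=cal(n); d=R.T@np.linalg.inv(K)@np.array([uv[0],uv[1],1.]); o=-R.T@t
    return (o+d*(z-o[2])/d[2]).round(4)
def proj(n,P):
    K,R,t=cal(n); p=(R@np.atleast_2d(P).T).T+t; p=p@K.T; return (p[:,:2]/p[:,2:]).round(1)
E
python3 - <<'E'
from h import *
a=snap('scene','s1.png');b=snap('side','d1.png')
im=np.hstack([cv2.imread('pics/s1.png')]);cv2.imwrite('pics/s1b.png',cv2.resize(im,(800,600),interpolation=cv2.INTER_CUBIC))
im=cv2.imread('pics/d1.png');cv2.imwrite('pics/d1b.png',cv2.resize(im,(800,600),interpolation=cv2.INTER_CUBIC))
for n in('scene','side'):
    K,R,t=cal(n);print(n,-R.T@t,R[2])
print(sense()['clock'],sense()['tool_rot'])
E
```

```text
scene [ 1.64431858 -0.36999363  1.07953435] [-0.71236931  0.22666613 -0.66419306]
side [0.06582531 0.75161336 0.80581594] [ 0.43935433 -0.64961862 -0.62045421]
0.1 [-3.14045093e+00  9.40983173e-05  2.40761696e-01]
```

View pics/s1b.png

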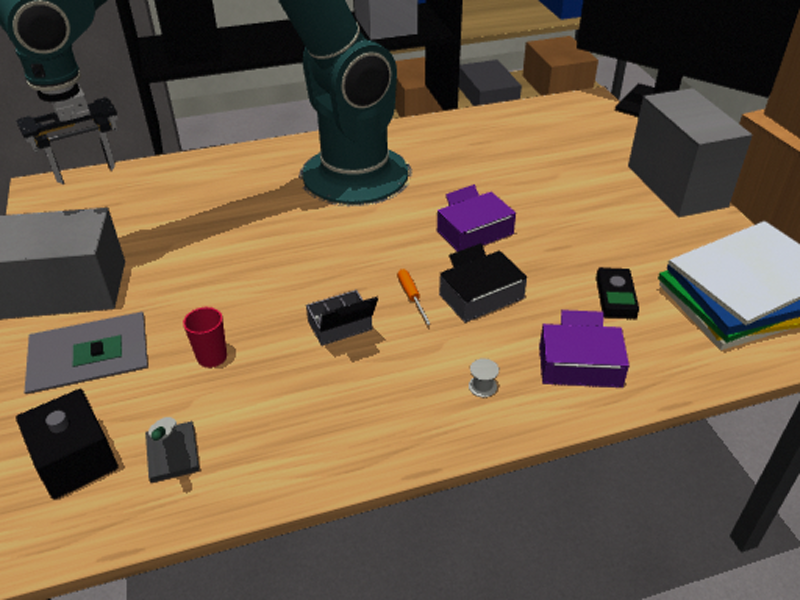

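View pics/d1b.png

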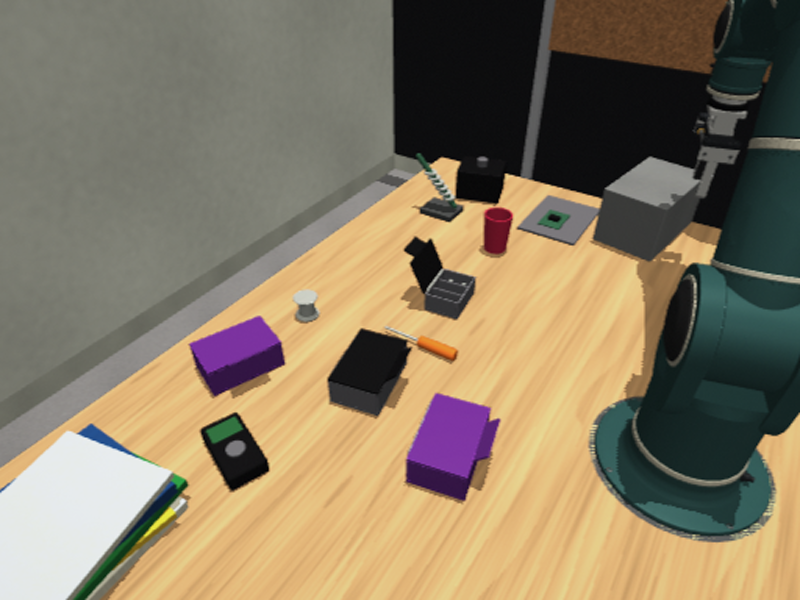

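Scene (800×600): the candidates for the wide case are the grey case with the black lid at (483,285), the purple one at (476,215) and the purple one at (584,350). I choose the grey and black one. The small case with its open lid is at (340,315), the driver at (412,295), the spool at (484,377), the cup at (207,335) and the meter at (618,292). Next are close crops.

```bash
python3 - <<'E'
import cv2
a=cv2.imread('pics/s1.png')[145:220,185:345];cv2.imwrite('pics/c1.png',cv2.resize(a,None,fx=5,fy=5,interpolation=cv2.INTER_CUBIC))
a=cv2.imread('pics/d1.png')[145:270,205:310];cv2.imwrite('pics/c2.png',cv2.resize(a,None,fx=4.8,fy=4.8,interpolation=cv2.INTER_CUBIC))
E
```

```text
(no output)
```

View pics/c1.png

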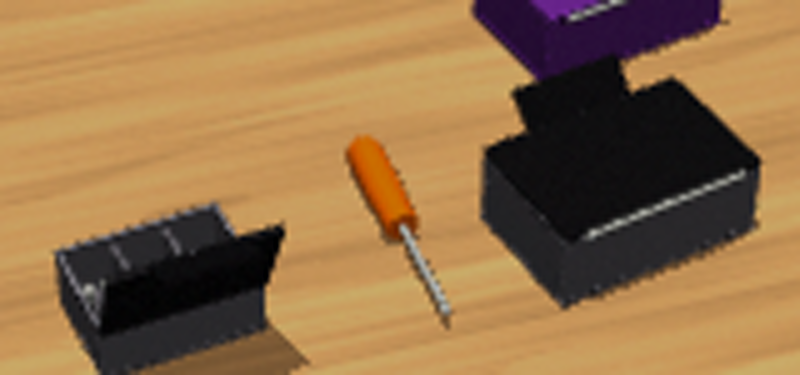

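View pics/c2.png

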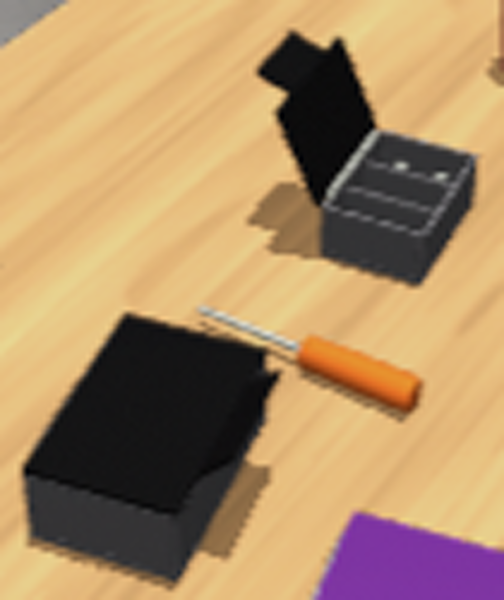

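```bash
cat > fit.py <<'E'
from h import *
from scipy.optimize import least_squares
S=lambda u,v:('scene',185+(u-2)/5,145+(v-2)/5)
D=lambda u,v:('side',205+(u-2)/4.8,145+(v-2)/4.8)
F,B,L,Rr=-1,1,1,-1
def fit(name,dx,dy,obs):
    P=np.array([[o[0]*dx/2,o[1]*dy/2,o[2]] for o,_ in obs])
    def W(p):
        c,s=np.cos(p[2]),np.sin(p[2]); return np.c_[p[0]+c*P[:,0]-s*P[:,1],p[1]+s*P[:,0]+c*P[:,1],P[:,2]]
    def r(p):
        w=W(p); return np.concatenate([proj(o[0],w[i])[0]-o[1:] for i,(_,o) in enumerate(obs)])
    def rr(p): return r(p)
    s=least_squares(rr,[0.6,0,0.0],loss='soft_l1',diff_step=1e-3,x_scale=[.1,.1,.5])
    print(name,s.x.round(4),np.degrees(s.x[2]).round(1)); print(r(s.x).reshape(-1,2).round(1).tolist())
if __name__=='__main__':
    fit('wide',.1,.15,[((F,Rr,.061),S(485,150)),((B,Rr,.061),S(582,240)),((B,L,.061),S(758,160)),((F,L,.061),S(675,78)),((B,Rr,0),S(567,305)),((B,L,0),S(757,222)),
     ((F,L,0),D(180,582)),((B,L,0),D(30,540)),((F,L,.061),D(178,515)),((B,L,.061),D(25,467)),((B,Rr,.061),D(127,315)),((F,Rr,.061),D(268,350))])
    fit('small',.08,.11,[((F,L,.045),S(215,205)),((F,Rr,.045),S(58,252)),((B,Rr,0),S(100,373)),((B,L,0),S(265,325)),
     ((F,L,.045),D(420,235)),((F,Rr,.045),D(473,155)),((F,L,0),D(418,285)),((B,L,0),D(323,252)),((B,L,.045),D(325,205)),((B,Rr,.045),D(378,130))])
    print('driver',onz('scene',S(360,140)[1:],.012),onz('scene',S(447,320)[1:],.003))
    for n,u,v,z in[('spool',484,365,.05),('cup',205,315,.1),('meter',618,290,.032)]: print(n,onz('scene',(u*.64,v*.64),z))
    print('purple lid back edge', onz('scene',(438*.64,214*.64),.06),onz('scene',S(575,20)[1:],.061),onz('scene',S(540,75)[1:],0),onz('scene',S(720,20)[1:],0))
E
python3 fit.py
```

```text
wide [0.6 0.  0. ] 0.0
[[-34.3, 15.8], [-44.3, 19.2], [-32.4, 24.8], [-27.1, 20.7], [-41.2, 20.5], [-33.3, 26.6], [3.3, -35.5], [9.5, -38.4], [3.3, -36.0], [9.3, -37.4], [14.8, -29.2], [10.2, -26.8]]
small [0.4532 0.     0.    ] 0.0
[[45.3, -25.0], [45.5, -28.3], [44.1, -27.2], [42.7, -24.3], [-5.1, 39.5], [1.1, 35.6], [-5.4, 39.7], [-7.9, 36.4], [-8.2, 35.6], [-1.2, 31.9]]
driver [ 0.4197 -0.0053  0.012 ] [ 0.5959 -0.0016  0.003 ]
spool [0.7703 0.0475 0.05  ]
cup [ 0.5366 -0.4236  0.1   ]
meter [0.6415 0.3986 0.032 ]
purple lid back edge [0.3112 0.1166 0.06  ] [0.3972 0.1572 0.061 ] [0.3756 0.142  0.    ] [0.3545 0.2899 0.    ]
```

Rounding in `proj` breaks the numeric derivative, so I'll remove it.

```bash
sed -i 's/return (p\[:,:2\]\/p\[:,2:\]).round(1)/return p[:,:2]\/p[:,2:]/' h.py; python3 fit.py
```

```text
wide [0.5396 0.138  0.2249] 12.9
[[0.2, -0.5], [-2.1, -0.7], [1.5, -0.5], [0.1, -0.7], [-0.0, 0.5], [-0.2, 1.2], [0.4, 0.3], [0.0, -0.2], [0.3, -0.4], [-0.6, 0.4], [-0.7, -0.5], [0.0, -0.4]]
small [ 0.5351 -0.1708  0.1216] 7.0
[[0.7, -0.8], [-0.6, -0.6], [0.7, 1.9], [0.7, 1.1], [1.0, -0.0], [1.4, -0.5], [0.7, -0.2], [-0.7, 0.3], [-0.8, -0.1], [0.5, -0.9]]
driver [ 0.4197 -0.0053  0.012 ] [ 0.5959 -0.0016  0.003 ]
spool [0.7703 0.0475 0.05  ]
cup [ 0.5366 -0.4236  0.1   ]
meter [0.6415 0.3986 0.032 ]
purple lid back edge [0.3112 0.1166 0.06  ] [0.3972 0.1572 0.061 ] [0.3756 0.142  0.    ] [0.3545 0.2899 0.    ]
```

```bash
cat >> h.py <<'E'
WC=(0.5396,0.138,0.2249); SC=(0.5351,-0.1708,0.1216)
def wp(C,x,z,y=0):
    c,s=np.cos(C[2]),np.sin(C[2]); return np.array([C[0]+c*x-s*y,C[1]+s*x+c*y,z])
def tcp(tip,pitch,yaw):   # TCP for a fingertip place
    d=np.array([-np.sin(pitch)*np.cos(yaw),-np.sin(pitch)*np.sin(yaw),-np.cos(pitch)]); return tip-0.025*d
def ori(p,yaw): return [np.pi,p,yaw]
E
python3 - <<'E'
from h import *
for x,z in[(.16,.3),(.15,.105),(.01,.105)]: print('S',ik(tcp(wp(SC,x,z),0,SC[2]),ori(0,SC[2])) is not None)
for p in(-.6,-.8,-.95):
  print(p,[ik(tcp(wp(WC,x,z),p,WC[2]),ori(p,WC[2])) is not None for x,z in[(-.1,.25),(-.09,.06),(-.062,.055),(-.04,.1),(0.0,.14),(.07,.14)]])
print(sense()['clock'])
E
```

```text
S True
S True
S True
-0.6 [True, True, True, True, False, True]
-0.8 [True, False, False, True, True, True]
-0.95 [False, False, False, False, True, True]
0.1
```

```bash
python3 - <<'E'
from h import *
s=sense(); p=np.array(s['ee_pos']); grip(0.0)
move_l(p+[0,0,.12]); 
o=ori(0,SC[2]); T=lambda x,z:tcp(wp(SC,x,z),0,SC[2])
move_pose(T(.15,.22),o)
move_l(T(.15,.105),o,feed=.15)
print(move_l(T(.01,.105),o,feed=.08,force_limit=15), sense()['ee_pos'],T(.01,.105))
move_l(T(.01,.25),o,feed=.2)
snap('side','d2.png'); snap('scene','s2.png')
im=np.hstack([cv2.imread('pics/s2.png')[110:260,120:370],cv2.imread('pics/d2.png')[130:280,180:360]])
cv2.imwrite('pics/c3.png',cv2.resize(im,None,fx=1.85,fy=1.85)); print(sense()['clock'])
# seeded IK check for the wide lid
for pt in(-.5,-.6,-.65,-.7): print(pt,[ik(tcp(wp(WC,x,z),pt,WC[2]),ori(pt,WC[2])) is not None for x,z in[(-.09,.15),(-.09,.05),(-.065,.05),(-.04,.1),(0.0,.14),(.04,.14),(.07,.14)]])
E
```

```text
False [ 0.54527901 -0.16945165  0.12995729] [ 0.54502616 -0.16958699  0.13      ]
8.775
-0.5 [True, True, True, True, True, True, True]
-0.6 [False, True, True, True, False, True, True]
-0.65 [False, False, True, True, False, False, False]
-0.7 [False, False, True, True, True, True, True]
```

View pics/c3.png

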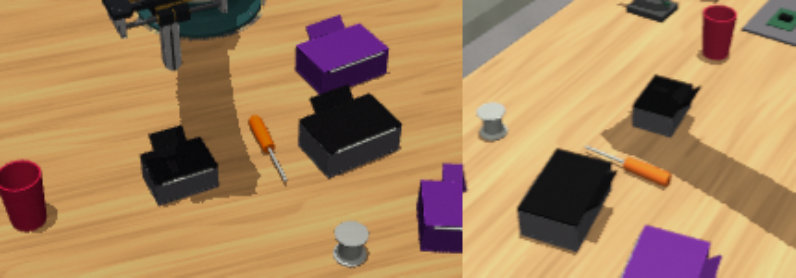

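Composite view: the small lid now lies flat with its lip toward the robot at (168,140), so it is shut. The wide case at (350,130), the driver, the spool and the cup have not moved. Now the wide lid.

```bash
python3 - <<'E'
from h import *
P=-.5; o=ori(P,WC[2]); T=lambda x,z:tcp(wp(WC,x,z),P,WC[2])
ths=np.arange(.1,1.75,.15); pts=[]
for t in ths:
    r=np.interp(t,[0,.6],[.106,.086]); pts.append((.05-r*np.cos(t)-.007,.0555+r*np.sin(t)-.004))
pts=[(x,z) for x,z in pts]
bad=[i for i,(x,z) in enumerate(pts) if ik(T(x,z),o) is None]; print('bad',bad)
p=np.array(sense()['ee_pos'])
move_l(p+[0,0,.05])
move_pose(T(-.09,.16),o)
move_l(T(-.09,.048),o,feed=.15)
print('approach',move_l(T(-.064,.048),o,feed=.05,force_limit=6),sense()['ft_force'])
snap('side','d3.png')
for t,(x,z) in zip(ths,pts):
    h=move_l(T(x,z),o,feed=.1,force_limit=15)
    print(round(t,2),h,np.round(sense()['ft_force'],1))
    if h: break
snap('side','d4.png');snap('scene','s4.png')
im=np.hstack([cv2.imread('pics/s4.png')[110:260,180:390],cv2.imread('pics/d4.png')[130:280,160:340]])
cv2.imwrite('pics/c4.png',cv2.resize(im,None,fx=2,fy=2)); print(sense()['clock'])
E
```

```text
bad [0, 1, 2]Traceback (most recent call last):
  File "<stdin>", line 11, in <module>
bench.Unreachable: the arm cannot follow that straight line within its joint ranges
```

```bash
python3 - <<'E'
from h import *
print(np.round(sense()['q'],2))
for yaw in(WC[2],0,-.3,.5):
 for P in(0,-.2,-.3,-.4,-.5):
  out=[]
  for x,z in[(-.09,.16),(-.09,.1),(-.09,.048),(-.064,.048)]:
    q=ik(tcp(wp(WC,x,z),P,yaw),ori(P,yaw)); out.append(None if q is None else np.round(q,2).tolist())
  print(round(yaw,2),P,[o is not None for o in out],out[2])
E
```

```text
[ 0.72 -0.03 -1.05  2.39  0.12  0.27 -1.79]
0.22 0 [True, True, True, True] [0.6, 0.69, -1.16, 2.09, 0.83, 0.92, -2.39]
0.22 -0.2 [True, True, True, True] [0.61, 0.54, -1.11, 2.25, 0.96, 0.64, -2.53]
0.22 -0.3 [True, True, True, True] [0.5, 0.42, -0.96, 2.33, 1.03, 0.45, -2.62]
0.22 -0.4 [True, True, False, True] None
0.22 -0.5 [True, True, True, True] [-1.18, 0.4, 0.92, 2.52, 4.2, 0.27, 0.31]
0 0 [True, True, True, True] [0.59, 0.68, -1.15, 2.09, 0.82, 0.91, -2.6]
0 -0.2 [True, True, True, True] [0.5, 0.49, -1.01, 2.25, 0.92, 0.63, -2.75]
0 -0.3 [True, True, True, True] [-0.07, 0.29, -0.37, 2.33, 0.73, 0.34, -2.65]
0 -0.4 [True, True, True, True] [-1.28, 0.42, 0.96, 2.43, -1.17, 0.2, -0.87]
0 -0.5 [True, False, True, True] [-0.47, 0.26, -0.01, 2.48, 1.79, 0.23, 2.49]
-0.3 0 [True, True, True, True] [0.15, 0.43, -0.55, 2.11, 0.34, 0.69, -2.5]
-0.3 -0.2 [True, True, True, True] [-0.24, 0.31, -0.19, 2.24, 0.43, 0.47, -2.66]
-0.3 -0.3 [True, True, True, True] [-0.62, 0.29, 0.17, 2.32, 0.47, 0.35, -2.76]
-0.3 -0.4 [True, True, True, True] [-1.18, 0.37, 0.73, 2.39, 0.21, 0.2, -2.59]
-0.3 -0.5 [False, True, True, True] [0.22, 0.44, -0.91, 2.4, 1.49, 0.72, 2.52]
0.5 0 [True, True, True, True] [0.59, 0.68, -1.14, 2.1, 0.81, 0.91, -2.1]
0.5 -0.2 [True, True, True, True] [0.68, 0.58, -1.15, 2.24, 0.93, 0.63, -2.19]
0.5 -0.3 [True, True, True, True] [0.67, 0.49, -1.08, 2.32, 0.99, 0.45, -2.24]
0.5 -0.4 [True, True, True, True] [0.53, 0.38, -0.87, 2.39, 1.08, 0.21, -2.34]
0.5 -0.5 [True, True, True, False] [-0.39, 0.27, 0.18, 2.48, 4.23, 0.2, 0.71]
```

The forward tilt at -0.5 runs into the elbow limit. A tilt of -0.3 is feasible, and its slanted shaft still lifts the lip edge with a lever of about 59 mm.

```bash
python3 - <<'E'
from h import *
P=-.3; o=ori(P,WC[2]); T=lambda x,z:tcp(wp(WC,x,z),P,WC[2])
ths=np.arange(.1,1.75,.15)
try:
    move_pose(T(-.09,.16),o)
    move_l(T(-.09,.048),o,feed=.15)
    print('approach',move_l(T(-.066,.048),o,feed=.05,force_limit=6),np.round(sense()['ft_force'],1))
    for t in ths:
        r=np.interp(t,[0,.8],[.112,.088])
        h=move_l(T(.05-r*np.cos(t)-.008,.0555+r*np.sin(t)-.003),o,feed=.1,force_limit=15)
        print(round(t,2),h,np.round(sense()['ft_force'],1),np.round(sense()['q'],2)[3:6])
        if h: break
except Unreachable as e: print(e)
snap('side','d4.png');snap('scene','s4.png')
im=np.hstack([cv2.imread('pics/s4.png')[110:260,180:390],cv2.imread('pics/d4.png')[130:280,160:340]])
cv2.imwrite('pics/c4.png',cv2.resize(im,None,fx=2,fy=2)); print(sense()['clock'])
E
```

```text
approach True [-0.2  0.3 -0.2]
0.1 False [-6.8  0.7  0.9] [2.27 0.77 0.41]
0.25 False [-10.7  -0.1   3.3] [2.25 0.71 0.45]
0.4 False [-0.2 -0.3 -1.1] [2.22 0.67 0.48]
0.55 False [-0.6  0.1  0.6] [2.19 0.64 0.51]
0.7 False [-0.5 -0.5 -0.6] [2.15 0.62 0.54]
0.85 False [-1.5  0.1 -0.6] [2.12 0.61 0.57]
1.0 False [-1.4 -0.  -1. ] [2.09 0.6  0.59]
1.15 False [-0.1  0.  -0.1] [2.06 0.6  0.61]
1.3 False [ 0.   0.3 -0.6] [2.03 0.6  0.64]
1.45 False [-0.5  0.1 -1. ] [2.   0.61 0.65]
1.6 False [-0.5 -0.7 -0.3] [1.97 0.62 0.67]
15.5667
```

View pics/c4.png

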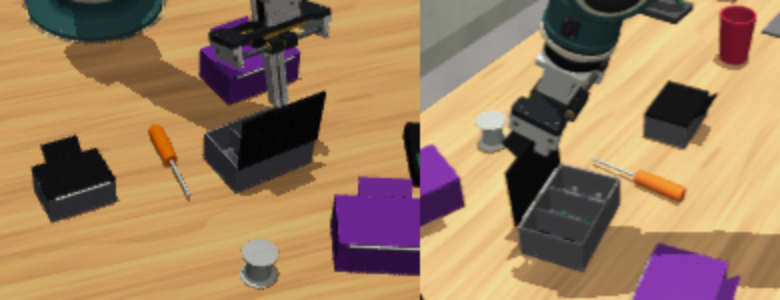

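The view shows the wide lid about upright, with its plate at (285,130) in the left panel and the fingers in front of it. I'll push a little further, retreat and check.

```bash
python3 - <<'E'
from h import *
P=-.3; o=ori(P,WC[2]); T=lambda x,z:tcp(wp(WC,x,z),P,WC[2])
print(move_l(T(.065,.135),o,feed=.08,force_limit=6),np.round(sense()['ft_force'],1))
dwell(1)
move_l(T(.0,.145),o,feed=.15); move_l(T(-.03,.30),o,feed=.2)
move_pose([.35,-.25,.4],ori(0,0.)); dwell(1)
snap('side','d5.png');snap('scene','s5.png')
im=np.hstack([cv2.imread('pics/s5.png')[110:260,120:370],cv2.imread('pics/d5.png')[130:280,180:360]])
cv2.imwrite('pics/c5.png',cv2.resize(im,None,fx=1.85,fy=1.85)); print(sense()['clock'])
for n,f in(('scene','s'),('side','d')):
    a=cv2.imread(f'pics/{f}5.png')
    K=cal(n); 
    h=lambda C,dx,dy:[wp(C,x*dx/2,0,y*dy/2) for x,y in((1,-1),(1,1),(-1,1),(-1,-1))]
    for C,dx,dy in((WC,.1,.15),(SC,.08,.11)):
        cv2.polylines(a,[np.int32(proj(n,np.array(h(C,dx,dy))).round())],True,(0,255,0),1)
    a=a[140:235,185:345] if f=='s' else a[145:270,200:320]
    cv2.imwrite(f'pics/o_{f}.png',cv2.resize(a,(480,int(480*a.shape[0]/a.shape[1])),interpolation=cv2.INTER_NEAREST))
a,b=cv2.imread('pics/o_s.png'),cv2.imread('pics/o_d.png'); m=min(a.shape[0],b.shape[0])
A=np.zeros((500,800,3),np.uint8); a=cv2.resize(a,(400,int(400*a.shape[0]/a.shape[1])));b=cv2.resize(b,(400,int(400*b.shape[0]/b.shape[1])))
A[:a.shape[0],:400]=a;A[:b.shape[0],400:]=b;cv2.imwrite('pics/o.png',A)
E
```

```text
False [-0.8 -0.4 -0.2]
21.1583
```

View pics/c5.png

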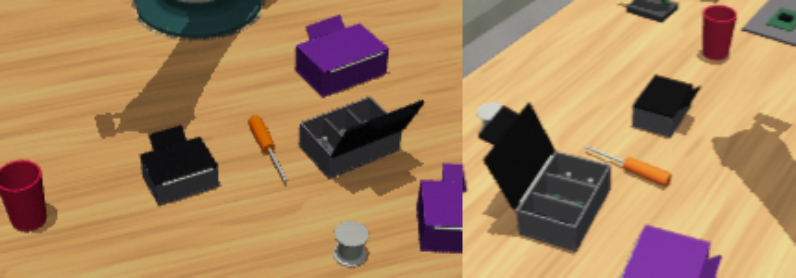

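View pics/o.png

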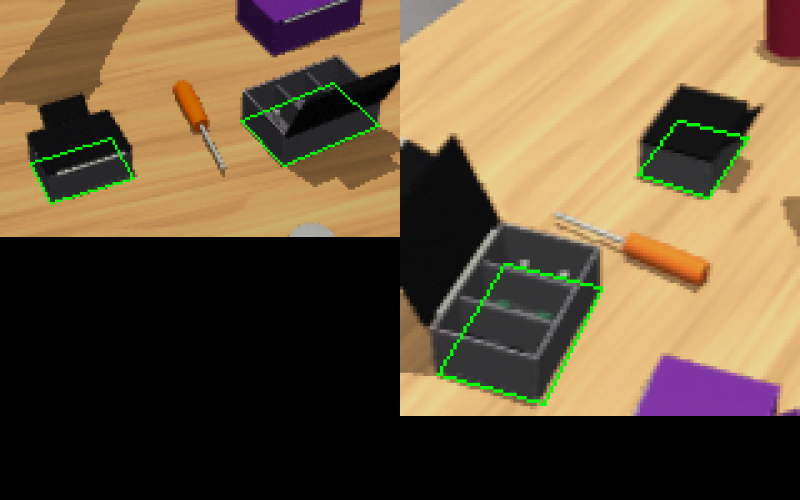

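The wide lid leans back open, the small lid is shut, the case outlines match their starting places within a few mm, and the arm is clear.

```bash
python3 -c "
from bench import *
print(hand_in())"
```

```text
the job is handed in; nothing more can be done
None
```

I handed the job in with the small lid shut and the wide lid resting open. In the last pictures both cases were within a few mm of where they began and the bystanders looked unmoved; the hand-in gave no verdict.

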